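# Ready the drying rack: tray home, run along the tines

### The arm

A 6-joint arm with a two-finger parallel gripper is mounted at the origin on the work surface. World frame = base frame: x ahead of the robot, y to its left, z up, the work surface at z = 0. Lengths are in m, angles in rad, forces in N, time in s.
With the tool pointing down it reaches from about 0.275 to 0.875 m from the base axis. Payload 12.5 kg.
Tool frame: the origin (TCP) lies at the very end of the fingers, on their centre line; the grasp point (between the pads) lies 19 mm behind it; z points along the fingers, y is the line along which they close (so a half turn about z gives the same grasp; the last joint's range is limited). The gripper opens to 85 mm and grips with 20 to 120 N. Pads are 22 mm wide; open, the fingers measure 114 mm over their backs; the gripper's body (76 mm by 85 mm) begins 54 mm behind the grasp point. The pads swing forward as they close: fully open they stand 13 mm farther back than shut.
Start: joints at [1.209, 0.351, 1.652, -0, 1.139, -0.085], TCP at [0.15, 0.529, 0.231] pointing down, gripper open.
Joint ranges: [-2.75, 2.75], [-0.79, 2.1], [0.01, 2.65], [-1.57, 4.71], [0.07, 3.14], [-2.87, 2.87]. Speed limits (rad/s): [2.22, 2.22, 2.79, 3.14, 3.14, 3.14].

### API

Orientations are given as a 3x3 rotation matrix whose columns are the frame's x, y, z axes.
In Python, from bench import manip gives the robot as it stands. Calls block until the motion is done:
- manip.move_ptp(position, orientation): joint-space move of the TCP to a pose.
- manip.move_l(position, attitude=None, max_speed=0.15): straight line of the TCP; attitude=None keeps the orientation; max_speed is the mean speed in m/s.
- manip.move_j(angles): joint-space move.
- manip.set_gripper(opening, effort=None): opening from 0.0 (shut) to 1.0 (fully open); effort is the grip in N (None keeps the last); returns when the fingers have stopped.
- manip.dwell(seconds).
- manip.inverse_kinematics(position, orientation): joint angles nearest the present ones, or None.
- manip.grab_frame(name): name is "scene" or "top"; returns (picture, depth): 480x640x3 uint8, red, green, blue; 480x640 float32, m along the optical axis (not along the pixel's ray), 0 where there is no reading.
- manip.get_calibration(name): a dict with "camera_matrix" (3x3 intrinsics, pixels), "k1" (the pictures are not rectified: a ray, as slopes to the right and down, at radius r is drawn at 1 + k1 r^2 times it, then the intrinsics apply), "R" (3x3) and "t" (3): a world point X has camera coordinates R X + t. Camera axes: x right, y down, z forward; pixel columns grow to the right and rows downward; lengths in m; the calibration is good to about 2 mm. A picture is of the moment at which its call begins. get_calibration takes no time and is no camera call.
A pose or a line that the arm cannot do raises manip.Unreachable and nothing moves.
- manip.sign_off(): hands the job in; it is judged then, once.
Trained networks look in the newest picture that a camera, given by its name, has taken for a name from the list of things; names that differ only in an ending like _2 or _b are one class to them, and where a whole thing is asked for, a point or a joint stands for the part that bears it (a point fixed in the world has none). Each returns a list of dicts, best first, with "confidence" (0 to 1); they miss things now and then, are a little off and sometimes report something else, mostly with a low value. They report only what shows in the picture. A call takes as long as a camera call. They do not tell look-alikes from the thing itself.
- manip.look_for(camera, name): "at" ([x, y, z] in m, in world coordinates, good to about 4 mm: the middle of the surface that is visible of it).
Readings, each from a call of its own:
- manip.current_time(): time.
- manip.current_qpos(): joint angles.
- manip.current_joint_vel(): joint speeds.
- manip.current_joint_torque(): joint torques, N m.
- manip.current_ee_pos(): TCP position.
- manip.current_tcp_rot(): TCP orientation.
- manip.current_force(): force on the tool from outside, world axes, zero at the start.
- manip.current_ft_torque(): the same for the moment, N m.
- manip.current_grip_width(): opening from 0.0 (shut) to 1.0 (fully open).
- manip.current_grip_force(): force on a finger pad.
Only numpy, scipy, OpenCV 4.12 (cv2) and the standard library are available. Lean on these libraries where they do the work, as an engineer would, in place of code of your own. Each camera call takes 0.05 s, during which the arm holds its last target. There are 200 camera calls.

### The job

Get the empty drying rack ready for dishes, without picking anything up: first push its drip tray fully home with the fingertips. Then run the fingertips gently along the row of six flexible tines, just below their tops, starting at the end beside the steel bowl, so that one after another each bends well over away from the bowl and springs back. Leave the bowl, the basket and the spoon where they are.

Things in the scene. Friction and masses are not known exactly. Their poses are not given: they have to be found in the camera images.
- rack: White plastic dish drying rack, empty, fixed to the counter: a low frame 200 mm deep (its x from -60 to +140 mm) and 240 mm wide (y +-120), its bars' upper side 50 mm above the counter. Origin on the counter straight under the middle of the tine row; x points from the rack's front (robot's side) to its back, y along the tine row, z up.
- tray (a joint): How far the drip tray is pulled out towards the rack's front, in m: 0 = fully home against a hard stop, at most 0.10. It starts 0.045 to 0.075 out. It slides along the rack's x with about 2 N of friction and stays where it is left.
- tray_front (a point): Middle of the drip tray's flat upright front face, which moves with the tray; 18 mm above the counter. The face is 180 mm wide and reaches from 4 to 32 mm above the counter. The tray is one solid slab. When home its front face lies 90 mm in front of the rack's origin (rack x = -90 mm). The counter in front of it is clear.
- tine_1 (a joint): Bend of tine 1 in rad, 0 = upright, positive = leaning to the rack's +y, negative = to -y. Its foot is at rack x = 0, y = 85 mm, 50 mm above the counter. The foot is springy: it bends only along the row, either way, needs 1 to 1.5 N at the top for 0.6 rad, and springs up by itself. Past 1 rad it would be damaged.
- tine_1_top (a point): Top of tine 1 (the row's +y end), 120 mm above the counter when upright. White plastic round rod, 8 mm thick, 70 mm tall, rounded top. Six stand in a row 34 mm apart, so closed fingers meet them one at a time. A fingertip passing 5 to 20 mm below the upright tops bends each until it slips free underneath.
- tine_2 (a joint): Bend of tine 2 in rad, 0 = upright, positive = leaning to the rack's +y, negative = to -y. Its foot is at rack x = 0, y = 51 mm, 50 mm above the counter. Same spring as tine 1.
- tine_2_top (a point): Top of tine 2, 120 mm above the counter when upright. Same rod as tine 1.
- tine_3 (a joint): Bend of tine 3 in rad, 0 = upright, positive = leaning to the rack's +y, negative = to -y. Its foot is at rack x = 0, y = 17 mm, 50 mm above the counter. Same spring as tine 1.
- tine_3_top (a point): Top of tine 3, 120 mm above the counter when upright. Same rod as tine 1.
- tine_4 (a joint): Bend of tine 4 in rad, 0 = upright, positive = leaning to the rack's +y, negative = to -y. Its foot is at rack x = 0, y = -17 mm, 50 mm above the counter. Same spring as tine 1.
- tine_4_top (a point): Top of tine 4, 120 mm above the counter when upright. Same rod as tine 1.
- tine_5 (a joint): Bend of tine 5 in rad, 0 = upright, positive = leaning to the rack's +y, negative = to -y. Its foot is at rack x = 0, y = -51 mm, 50 mm above the counter. Same spring as tine 1.
- tine_5_top (a point): Top of tine 5, 120 mm above the counter when upright. Same rod as tine 1.
- tine_6 (a joint): Bend of tine 6 in rad, 0 = upright, positive = leaning to the rack's +y, negative = to -y. Its foot is at rack x = 0, y = -85 mm, 50 mm above the counter. Same spring as tine 1.
- tine_6_top (a point): Top of tine 6 (the row's -y end), 120 mm above the counter when upright. Same rod as tine 1.
- bowl: Empty steel bowl, 130 mm across, 55 mm high, loose, beside one end of the tine row (rack +y or -y side): it marks the end to begin at. Origin at the centre of its underside.
- basket: Empty round bamboo basket, 130 mm across, 70 mm high, loose, beside the row's other end. Origin at the centre of its underside.
- spoon: White ceramic spoon, 140 mm long, loose, lying on the counter in front of the rack on its +y side. Origin under its middle.
There are look-alikes about, which are no part of the job. There is more than one size of the bowl; the job needs the middle-sized. Several things have the shape of the spoon; the one meant has the colours described above.

How it is judged:
On the way, in this order (a step that is already met when the one before it is completed fails the run):
1. the drip tray is pushed fully home (within 4 mm) (value of joint tray below 0.004 m), for 0.2 s.
2. the first tine, counted from the steel bowl's end, is bent at least 0.2 rad away from that end (((y of bowl in the frame of rack above 0 m and value of joint tine_1 below -0.2 rad) or (y of bowl in the frame of rack below 0 m and value of joint tine_6 above 0.2 rad))), for 0.03 s.
3. the second tine, counted from the steel bowl's end, is bent at least 0.2 rad away from that end (((y of bowl in the frame of rack above 0 m and value of joint tine_2 below -0.2 rad) or (y of bowl in the frame of rack below 0 m and value of joint tine_5 above 0.2 rad))), for 0.03 s.
4. the third tine, counted from the steel bowl's end, is bent at least 0.2 rad away from that end (((y of bowl in the frame of rack above 0 m and value of joint tine_3 below -0.2 rad) or (y of bowl in the frame of rack below 0 m and value of joint tine_4 above 0.2 rad))), for 0.03 s.
5. the fourth tine, counted from the steel bowl's end, is bent at least 0.2 rad away from that end (((y of bowl in the frame of rack above 0 m and value of joint tine_4 below -0.2 rad) or (y of bowl in the frame of rack below 0 m and value of joint tine_3 above 0.2 rad))), for 0.03 s.
6. the fifth tine, counted from the steel bowl's end, is bent at least 0.2 rad away from that end (((y of bowl in the frame of rack above 0 m and value of joint tine_5 below -0.2 rad) or (y of bowl in the frame of rack below 0 m and value of joint tine_2 above 0.2 rad))), for 0.03 s.
7. the sixth tine, counted from the steel bowl's end, is bent at least 0.2 rad away from that end (((y of bowl in the frame of rack above 0 m and value of joint tine_6 below -0.2 rad) or (y of bowl in the frame of rack below 0 m and value of joint tine_1 above 0.2 rad))), for 0.03 s.
At the end, for the whole second after the job is handed in: The drip tray is home (within 5 mm), all six tines stand upright again (within 0.08 rad), and bowl, basket and spoon are at rest within 20 mm of where they began (value of joint tray below 0.005 m and value of joint tine_1 between -0.08 and 0.08 rad and value of joint tine_2 between -0.08 and 0.08 rad and value of joint tine_3 between -0.08 and 0.08 rad and value of joint tine_4 between -0.08 and 0.08 rad and value of joint tine_5 between -0.08 and 0.08 rad and value of joint tine_6 between -0.08 and 0.08 rad and distance of each of bowl, basket, spoon from where it was at the start of the episode below 0.02 m and linear speed of each of bowl, basket, spoon below 0.02 m/s); the robot touches nothing.
It fails at once if the bowl, basket or spoon is moved or lifted more than 20 mm (distance of any of bowl, basket, spoon from where it was at the start of the episode above 0.02 m).
It fails at once if a tine is bent past 1 rad (value of joint any of tine_1, tine_2, tine_3, tine_4, tine_5, tine_6 above 1 rad or value of joint any of tine_1, tine_2, tine_3, tine_4, tine_5, tine_6 below -1 rad).
It fails at once if the rack, its tray or a tine is pressed with more than 45 N (contact force between any of the fingers, the arm and rack above 45 N).
It also fails if it takes over 48 s, if anything falls off the work surface, if the arm or the gripper's body presses on something with over 40 N, if the wrist force passes 120 N, or if a joint passes its speed limit or range.

## Working session

There is one attempt and no reset: what is moved stays moved. The work goes in short steps, each a Python script; the robot and the scene stay as the last script left them, time stands still between calls to the robot, and variables do not carry over. Pictures are saved under pics/ and viewed, at most 10 in all, crops included, and the job is handed in when it is done.

```bash
mkdir -p pics; cat > h.py <<'E'
import numpy as np, cv2
from bench import manip
def cal(c):
    k=manip.get_calibration(c); return np.array(k["camera_matrix"]),k["k1"],np.array(k["R"]),np.array(k["t"])
def proj(c,X):
    K,k1,R,t=cal(c); p=np.atleast_2d(X)@R.T+t; s=p[:,:2]/p[:,2:]; s=s*(1+k1*(s**2).sum(1,keepdims=True))
    return s@K[:2,:2].T+K[:2,2]
def cloud(c,depth):
    K,k1,R,t=cal(c); v,u=np.mgrid[:480,:640]; px=np.stack([u,v],-1).reshape(-1,1,2).astype(float)
    s=cv2.undistortPoints(px,K,np.array([k1,0,0,0,0.])).reshape(-1,2)
    P=np.c_[s,np.ones(len(s))]*depth.reshape(-1,1)
    return ((P-t)@R).reshape(480,640,3)
E
python3 - <<'E'
from h import *
for c in("scene","top"):
    im,d=manip.grab_frame(c); cv2.imwrite(f"pics/{c}0.png",im[:,:,::-1]); np.savez(f"{c}0.npz",im=im,d=d)
    for n in["rack","tray_front","bowl","basket","spoon"]+[f"tine_{i}_top" for i in(1,6)]:
        for r in manip.look_for(c,n)[:7]: print(c,n,np.round(r["at"],3),round(r["confidence"],2),proj(c,r["at"])[0].astype(int))
print(manip.current_time(),manip.current_tcp_rot())
E
```

```text
scene rack [0.636 0.009 0.041] 0.7 [306 286]
scene tray_front [0.609 0.072 0.088] 0.74 [332 286]
scene tray_front [ 0.565 -0.011  0.032] 0.7 [329 273]
scene bowl [ 0.759 -0.244  0.03 ] 0.79 [213 242]
scene bowl [ 0.677 -0.474  0.04 ] 0.72 [211 183]
scene bowl [ 0.582 -0.277  0.024] 0.59 [272 215]
scene basket [0.569 0.225 0.035] 0.93 [389 347]
scene spoon [0.433 0.155 0.011] 0.85 [419 305]
scene spoon [0.343 0.3   0.01 ] 0.69 [496 336]
scene tine_1_top [0.613 0.035 0.087] 0.42 [321 276]
scene tine_1_top [0.608 0.07  0.086] 0.38 [331 286]
scene tine_6_top [ 0.649 -0.088  0.088] 0.64 [280 247]
top rack [ 0.606 -0.026  0.032] 0.89 [304 232]
top tray_front [ 0.562 -0.032  0.029] 0.7 [306 250]
top tray_front [0.436 0.157 0.005] 0.56 [232 299]
top bowl [ 0.774 -0.224  0.021] 0.78 [380 169]
top bowl [ 0.59  -0.261  0.02 ] 0.69 [395 239]
top bowl [0.591 0.245 0.02 ] 0.67 [198 238]
top bowl [ 0.683 -0.455  0.027] 0.65 [471 204]
top basket [0.592 0.24  0.02 ] 0.78 [200 237]
top spoon [0.436 0.155 0.01 ] 0.85 [232 299]
0.8 [[-9.61931416e-01  2.73290964e-01  6.89424147e-06]
 [ 2.73290964e-01  9.61931416e-01 -2.53583350e-05]
 [-1.35619913e-05 -2.25088452e-05 -1.00000000e+00]]
```

View pics/top0.png

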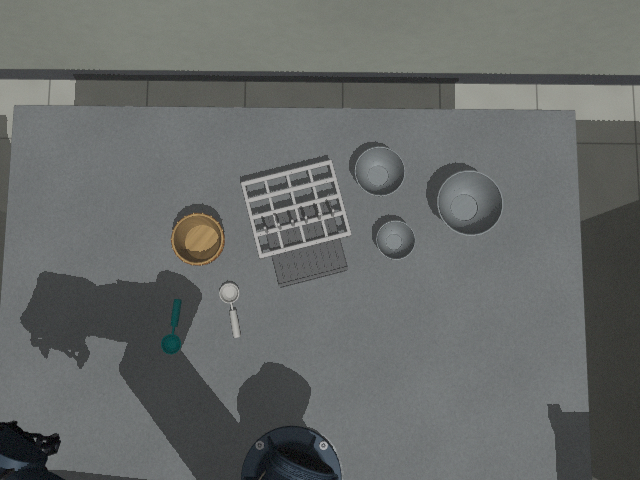

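View pics/scene0.png

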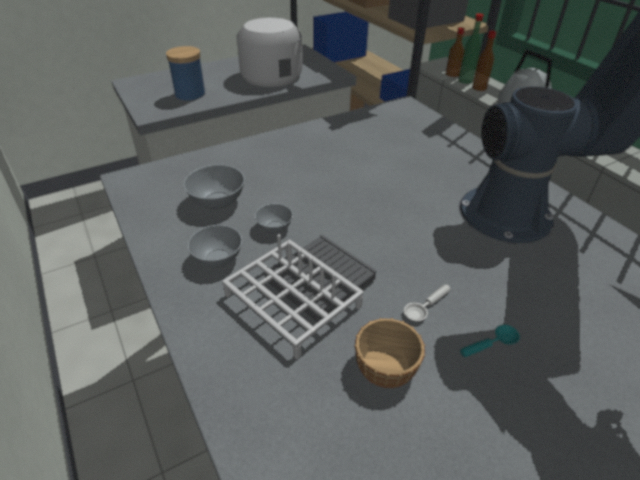

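Top view: the rack is at (297,207) and its dark tray sticks out at (311,262). The basket is at (198,239), on the +y side. There are three steel bowls, all on the rack's -y side: (395,239) small, (380,170) middle, (470,203) large. The one at (380,170) is the middle-sized, which I'll check by measuring. There are two spoons: white (232,305) is the one meant, and teal (173,325) is the look-alike. The row therefore starts at tine 6 and bends towards +y.

```bash
cat > fit.py <<'E'
from h import *
from scipy.optimize import minimize
def fit(c,f):
    im,d=f["im"],f["d"]; P=cloud(c,d); ok=d>0
    reg=ok&(np.hypot(P[...,0]-.63,P[...,1]+.0)<.2)
    bar=reg&(abs(P[...,2]-.048)<.007)&(im.min(-1)>110)
    n,l,st,_=cv2.connectedComponentsWithStats(bar.astype(np.uint8),connectivity=8)
    bar=l==(1+np.argmax(st[1:,4]))
    r=cv2.minAreaRect((P[bar][:,:2]*1000).astype(np.float32)); box=cv2.boxPoints(r)/1000
    ang=[np.deg2rad(r[2]+k*90) for k in range(4)]; th=min(ang,key=lambda a:abs(np.angle(np.exp(1j*(a-.25)))))
    R=np.array([[np.cos(th),-np.sin(th)],[np.sin(th),np.cos(th)]])
    o=np.array(r[0])/1000-R@[.04,0]
    tine=reg&(P[...,2]>.075)&(P[...,2]<.125)
    q=(P[reg][:,:2]-o)@R; z=P[reg][:,2]
    m=(q[:,0]<-.075)&(abs(q[:,1])<.08)&(z>.02)&(z<.042)
    print(c,"th",th,"o",o,"size",r[1],"n",bar.sum(),"tray front",np.percentile(q[m][:,0],[1,3,50]),"z",np.median(z[m]))
    t=(P[tine][:,:2]-o)@R; print("tine x med",np.median(t[:,0]),"zmax",P[tine][:,2].max() if tine.any() else 0, "y",np.histogram(t[:,1],bins=np.arange(-.102,.103,.034))[0],[np.round(np.median(t[abs(t[:,1]-y)<.017],0),3) for y in(-.085,-.051,-.017,.017,.051,.085)])
    return th,o,R
if __name__=="__main__":
  for c in("top","scene"):
    f=np.load(c+"0.npz"); th,o,R=fit(c,f)
    if c=="top":
        P=cloud(c,f["d"]); 
        for nm,x,y in(("mid",.774,-.224),("small",.59,-.261),("large",.683,-.455),("basket",.592,.24)):
            m=(np.hypot(P[...,0]-x,P[...,1]-y)<.12)&(P[...,2]>.03); 
            l=cv2.connectedComponents(m.astype(np.uint8))[1]; v,u=proj(c,[x,y,.02])[0][::-1].astype(int)
            # rim circle
            k=m&(np.hypot(P[...,0]-x,P[...,1]-y)<.12)&(((P[...,:2]-o)@R)[...,1].__abs__()>.125)
            (cx,cy),rad=cv2.minEnclosingCircle((P[k][:,:2]*1000).astype(np.float32)); print(nm,cx,cy,"diam",2*rad,"h",np.percentile(P[k][:,2],98),"rack y",R.T@(np.array([cx,cy])/1000-o))
    im=f["im"][:,:,::-1].copy()
    g=[[x,y,.05] for x in(-.06,.14) for y in(-.12,.12)]+[[0,y,z] for y in(-.085,-.051,-.017,.017,.051,.085) for z in(.05,.12)]
    g=np.array(g); g[:,:2]=g[:,:2]@R.T+o; p=proj(c,g)
    x0,y0=(230,130) if c=="top" else (180,190)
    cr=cv2.resize(im[y0:y0+150,x0:x0+200],None,fx=4,fy=4,interpolation=cv2.INTER_CUBIC)
    for i,q in enumerate(p): cv2.circle(cr,tuple(int(a) for a in ((q-[x0,y0]+.5)*4)),3,(0,0,255) if i<4 or i%2 else (0,255,0),-1)
    cv2.imwrite(f"pics/fit_{c}.png",cr)
E
python3 fit.py
```

```text
top th 0.26182745085913617 o [ 0.62848276 -0.0142754 ] size (203.29156494140625, 240.2653045654297) n 2835 tray front [-0.14253595 -0.14147651 -0.10934672] z 0.032315847666686486
tine x med -0.0024830858353567346 zmax 0.12329143010876847 y [18 17 19 15 17 18] [array([-0.002, -0.083]), array([-0.002, -0.05 ]), array([-0.003, -0.017]), array([-0.003,  0.017]), array([-0.003,  0.051]), array([-0.002,  0.085])]
mid 763.2698364257812 -217.24472045898438 diam 132.8950653076172 h 0.059533150630563504 rack y [ 0.07765551 -0.23094095]
small 629.4247436523438 -276.9438781738281 diam 188.40078735351562 h 0.0573296762674407 rack y [-0.06708085 -0.25396019]
large 679.8758544921875 -441.9067687988281 diam 169.21485900878906 h 0.07394885387056105 rack y [-0.06104919 -0.42635998]
basket 583.7647705078125 238.81817626953125 diam 134.68370056152344 h 0.07424325299948806 rack y [0.02231836 0.25604286]
scene th 0.25814586367869696 o [ 0.62716958 -0.01387729] size (203.9646759033203, 242.8516387939453) n 3198 tray front [-0.14088359 -0.13927763 -0.10865461] z 0.03336500547592529
tine x med 0.001806843191932854 zmax 0.1226941000549396 y [58 54 65 66 62 65] [array([ 0.002, -0.083]), array([ 0.002, -0.048]), array([ 0.002, -0.014]), array([0.002, 0.019]), array([0.002, 0.053]), array([0.002, 0.087])]
```

View pics/fit_top.png

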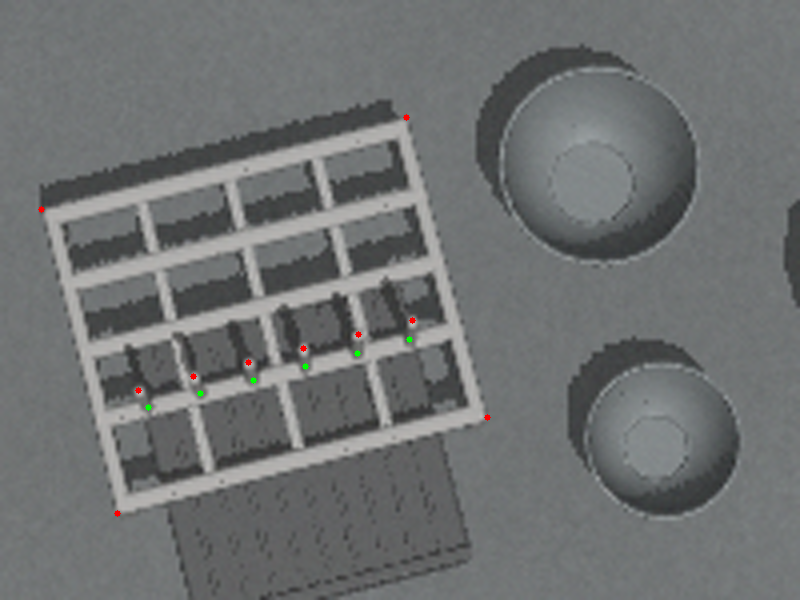

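View pics/fit_scene.png

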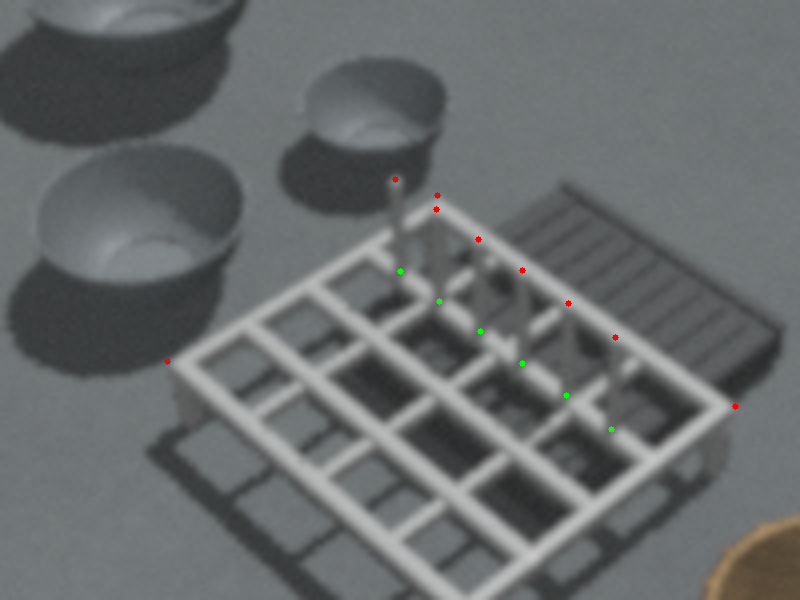

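The fit overlays sit on the rack corners and all six tine tops. The tray is about 51 mm out. The bowl at (380,170) measures 133 mm across, so it is the middle-sized one, at rack y = -0.23. The sweep goes from tine 6 to +y. Tray first.

```bash
cat >> h.py <<'E'
TH=.260; O=np.array([.6278,-.0141]); c_,s_=np.cos(TH),np.sin(TH)
def W(x,y,z): return [O[0]+c_*x-s_*y, O[1]+s_*x+c_*y, z]
TOOL=np.array([[-s_,c_,0],[c_,s_,0],[0,0,-1.]])   # tool x along rack y, tool y along rack x
def fx(): return float(np.dot(manip.current_force()[:2],[c_,s_]))
E
python3 - <<'E'
from h import *
manip.set_gripper(0.0,40)
print(manip.current_time(), manip.current_grip_width())
manip.move_ptp(W(-.20,0,.15),TOOL); print(manip.current_qpos(),manip.current_time())
manip.move_l(W(-.20,0,.017),max_speed=.15)
f0=fx()
manip.move_l(W(-.115,0,.017),max_speed=.06); print("f",f0,fx(),manip.current_time())
x=-.115
while x<-.085:
    x+=.0015; manip.move_l(W(x,0,.017),max_speed=.03); f=fx()-f0; print(round(x,4),round(f,1),end="; ")
    if abs(f)>7: break
manip.dwell(.3); print("end",fx()-f0,manip.current_ee_pos(),manip.current_time())
E
```

```text
1.5667 0.0008007097726641199
[-2.54549922e-01  2.67723072e-01  2.00468379e+00  8.80756467e-05
  8.68995236e-01 -5.15576795e-01] 3.9333
f 0.4570886853356043 0.07348977692151203 6.5333
-0.1135 -1.7; -0.112 -1.4; -0.1105 -1.2; -0.109 -1.9; -0.1075 -1.8; -0.106 -1.2; -0.1045 -0.8; -0.103 -5.6; -0.1015 -12.3; end -13.029396617683613 [ 0.52791263 -0.04054961  0.01684281] 9.0833
```

The force rose from about 2 N to 13 N with the fingertips where the hard stop should be, so the tray is home. Next I back off, check it from above, and go to the start of the row.

```bash
python3 - <<'E'
from h import *
import fit
manip.move_l(W(-.14,0,.017),max_speed=.15)
manip.move_l(W(-.16,0,.2),max_speed=.25)
manip.move_ptp(W(0,-.125,.2),TOOL)
for c in("top","scene"):
    im,d=manip.grab_frame(c); cv2.imwrite(f"pics/{c}1.png",im[:,:,::-1]); 
    try: fit.fit(c,dict(im=im,d=d))
    except Exception as e: print(e)
print(manip.current_qpos(),manip.current_time())
E
```

```text
top th 0.25071129995584773 o [0.62341736 0.00092203] size (201.54103088378906, 211.13763427734375) n 1082 tray front [-0.09015645 -0.0896792  -0.08272203] z 0.0324311589223793
tine x med -0.0017496103456478111 zmax 0.12433342319839238 y [ 0  6 18 17 19 11] [array([nan, nan]), array([ 0.   , -0.036]), array([-0.002, -0.031]), array([-0.002,  0.004]), array([-0.002,  0.038]), array([-0.002,  0.07 ])]
scene th 5.896127466459922 o [ 0.63385707 -0.06398485] size (117.88469696044922, 146.58651733398438) n 760 tray front [-0.14756762 -0.1447608  -0.10446773] z 0.03386124552657108
tine x med -0.03275026988219669 zmax 0.1227794431325156 y [  0   0  58 104  77  66] [array([nan, nan]), array([nan, nan]), array([ 0.026, -0.021]), array([-0.005,  0.019]), array([-0.035,  0.06 ]), array([-0.056,  0.087])]
[-2.70160640e-01  6.04578323e-01  1.33235378e+00  3.03619246e-05
  1.20537540e+00 -5.30588268e-01] 11.3
  return _methods._mean(a, axis=axis, dtype=dtype,
  ret = um.true_divide(
```

View pics/scene1.png

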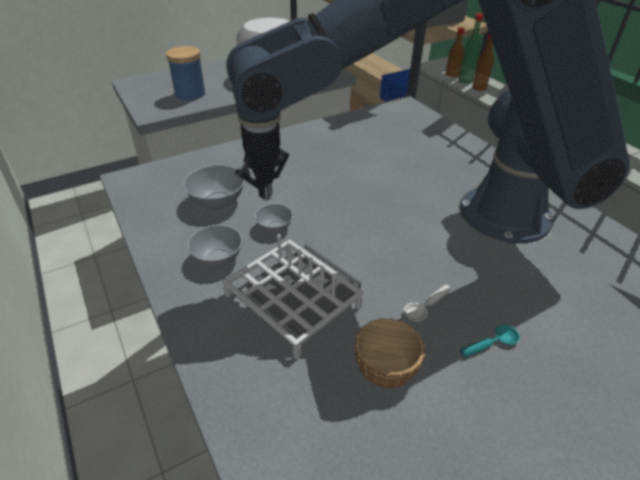

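In the picture the tray no longer sticks out in front of the rack (330,255), and the depth puts its front at rack x = -0.090, which is home. The gripper is shut above the bowl's end of the row. Now the sweep.

```bash
python3 - <<'E'
from h import *
manip.move_l(W(0,-.125,.112),max_speed=.15)
fy=lambda: float(np.dot(manip.current_force()[:2],[-s_,c_]))
f0=fy()
for y in(-.085,-.051,-.017,.017,.051,.085):
    manip.move_l(W(0,y+.006,.112),max_speed=.05); print(round(fy()-f0,2),np.round(manip.current_ee_pos()[2],4),manip.current_time())
    if y==-.017:
        im,d=manip.grab_frame("scene"); cv2.imwrite("pics/mid.png",cv2.resize(im[190:340,180:380,::-1],None,fx=4,fy=4,interpolation=cv2.INTER_CUBIC))
manip.move_l(W(0,.15,.112),max_speed=.06)
manip.move_l(W(0,.15,.25),max_speed=.25)
manip.move_ptp([.25,.40,.3],TOOL)
for c in("top","scene"):
    im,d=manip.grab_frame(c); cv2.imwrite(f"pics/{c}2.png",im[:,:,::-1]); import fit; fit.fit(c,dict(im=im,d=d))
for n in("bowl","basket","spoon"):
    for r in manip.look_for("top",n)[:4]: print(n,np.round(r["at"],3))
print(manip.current_time())
E
```

```text
-0.07 0.1121 13.1
0.73 0.1121 13.9333
0.47 0.1121 14.7667
0.26 0.1121 15.65
-0.56 0.112 16.4833
-0.66 0.1121 17.3167
top th 0.2620809837949117 o [ 0.62833262 -0.01413101] size (203.21505737304688, 240.1316375732422) n 2827 tray front [-0.09050162 -0.09007465 -0.0833211 ] z 0.03260071445017051
tine x med -0.002254265393999633 zmax 0.12326048346452627 y [17 16 19 15 18 18] [array([-0.002, -0.084]), array([-0.002, -0.051]), array([-0.002, -0.017]), array([-0.003,  0.017]), array([-0.002,  0.051]), array([-0.002,  0.085])]
scene th 0.2556391633026599 o [ 0.62641894 -0.01260546] size (204.192138671875, 241.96092224121094) n 3282 tray front [-0.08894625 -0.088415   -0.08162975] z 0.03437838953090752
tine x med 0.0023993856731625526 zmax 0.12266669492190163 y [59 54 66 65 67 64] [array([ 0.003, -0.084]), array([ 0.002, -0.05 ]), array([ 0.003, -0.016]), array([0.002, 0.018]), array([0.002, 0.052]), array([0.002, 0.086])]
bowl [ 0.777 -0.222  0.02 ]
bowl [ 0.685 -0.456  0.028]
bowl [ 0.59  -0.262  0.02 ]
basket [0.593 0.241 0.021]
spoon [0.335 0.301 0.011]
spoon [0.435 0.154 0.01 ]
21.0
```

View pics/mid.png

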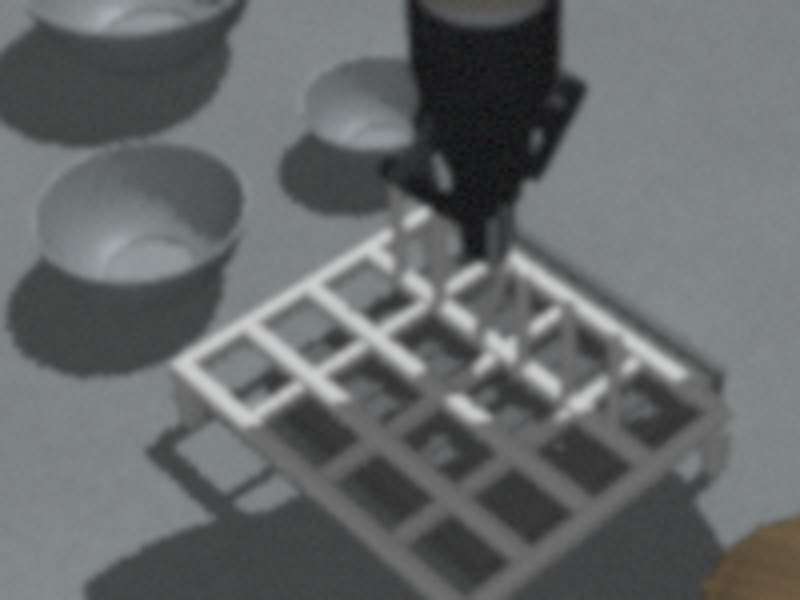

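View pics/scene2.png

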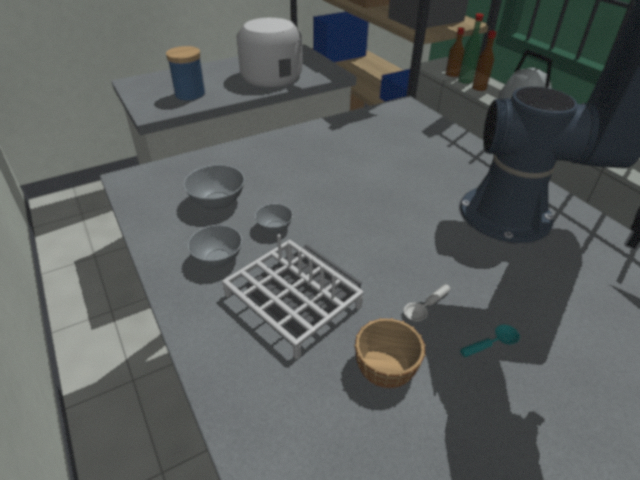

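All six tines are upright again, the tray is home, and the bowl, basket and spoon haven't moved. The mid-sweep crop shows the fingertip at (475,250) with tine 4 leaning ahead of it, but I can't read the angle from it. The force readings are too noisy to prove each bend, and there is time left. I'll sweep once more, slightly deeper, and measure the lean from depth.

```bash
python3 - <<'E'
from h import *
manip.move_ptp(W(-.05,-.125,.25),TOOL)
manip.move_l(W(0,-.125,.18),max_speed=.2)
Z=.110
manip.move_l(W(0,-.125,Z),max_speed=.15)
for y in(-.085,-.051,-.017,.017,.051,.085):
    manip.move_l(W(0,y+.008,Z),max_speed=.05)
    im,d=manip.grab_frame("scene"); P=cloud("scene",d); q=P.reshape(-1,3).copy(); q[:,:2]=(q[:,:2]-O)@np.array([[c_,-s_],[s_,c_]])
    m=(d.ravel()>0)&(abs(q[:,0])<.01)&(q[:,1]>y-.012)&(q[:,1]<y+.028)
    row=[]
    for z in(.062,.074,.086,.096,.104):
        k=m&(abs(q[:,2]-z)<.005); row.append((z,round(float(np.median(q[k,1])-y)*1000,1) if k.any() else None,int(k.sum())))
    print(y,row)
manip.move_l(W(0,.15,Z),max_speed=.06)
manip.move_l(W(0,.15,.25),max_speed=.25)
manip.move_ptp([.25,.40,.3],TOOL)
im,d=manip.grab_frame("top"); import fit; fit.fit("top",dict(im=im,d=d))
for n in("bowl","basket","spoon"):
    for r in manip.look_for("top",n)[:4]: print(n,np.round(r["at"],3))
print(manip.current_time())
E
```

```text
-0.085 [(0.062, 5.9, 8), (0.074, 12.5, 10), (0.086, 15.5, 10), (0.096, 20.2, 10), (0.104, 22.8, 12)]
-0.051 [(0.062, 6.7, 7), (0.074, 10.5, 7), (0.086, 16.5, 10), (0.096, 19.2, 9), (0.104, 22.1, 11)]
-0.017 [(0.062, 6.2, 11), (0.074, 11.3, 10), (0.086, 16.4, 10), (0.096, 19.6, 9), (0.104, 22.9, 10)]
0.017 [(0.062, 6.4, 9), (0.074, 10.3, 10), (0.086, 14.7, 7), (0.096, 20.0, 10), (0.104, 21.5, 10)]
0.051 [(0.062, 6.6, 10), (0.074, 11.1, 11), (0.086, 14.4, 11), (0.096, 20.1, 10), (0.104, 22.7, 9)]
0.085 [(0.062, 6.5, 11), (0.074, 10.4, 10), (0.086, 15.4, 13), (0.096, 18.3, 10), (0.104, 21.2, 10)]
top th 0.25967761406916967 o [ 0.62866848 -0.01422256] size (202.92138671875, 240.03228759765625) n 2795 tray front [-0.09079801 -0.09044437 -0.08360124] z 0.03245188617435825
tine x med -0.002585487737606179 zmax 0.12455744068209995 y [17 17 19 17 17 19] [array([-0.002, -0.084]), array([-0.004, -0.05 ]), array([-0.002, -0.017]), array([-0.003,  0.017]), array([-0.003,  0.051]), array([-0.002,  0.085])]
bowl [ 0.774 -0.223  0.023]
bowl [ 0.688 -0.455  0.025]
basket [0.592 0.244 0.019]
spoon [0.435 0.154 0.01 ]
spoon [0.336 0.301 0.014]
33.725
```

Each tine leaned about 0.4 rad away from the bowl and sprang back upright. Handing in.

```bash
python3 -c "
from bench import manip
print(manip.sign_off())"
```

```text
the job is handed in; nothing more can be done
None
```

I pushed the tray home, swept the tines twice from the bowl's end (each leaned about 0.4 rad away and sprang back), saw no movement of the bowl, basket or spoon, and handed the job in at about 34 s; no verdict was returned.

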